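# Fit the slotted hub on the gear unit's shaft

### The job

Fit the slotted hub onto the gear unit's upright shaft: pick up the hub with the long slot, turn it until the slot lines up with the shaft's flat-sided tang, and lower it over the tang until it sits fully home on the round shoulder, then let go. Leave the similar hub with the round bore where it is.

Things in the scene. Friction and masses are not known exactly. Their poses are not given: they have to be found in the camera images.
- slotted_hub: Loose plain steel block-shaped hub, 60 x 44 x 40 mm (x, y, z), 0.25 kg, standing on the desk, with a slot 38 mm (x) by 18 mm (y) right through from top to underside. Origin: centre of its underside; x runs along the slot and the 60 mm length, y across (grip on the two long outer sides, 44 mm apart), z up. A half turn about z fits as well.
- plain_hub: Loose hub of the same steel and the same outer size, 60 x 44 x 40 mm, but with a round bore 24 mm across, too small for the tang. Not to be used or moved. Origin: centre of its underside; x along its 60 mm length, z up.
- shaft_seat (a point): Centre of the round steel shoulder's top face (52 mm across, 46 mm above the desk), where the hub's underside comes to rest. From here rises the shaft's flat-sided tang, 26 mm high, 30 mm long along the point's x with round ends, 10 mm thick along y: the slot has 4 mm to spare on every side. Does not turn. z up.
- gear_unit: Gear unit fixed to the desk: grey housing 96 x 84 mm on a foot 116 x 96 mm (x, y), its top cover 42 mm and small screws 44 mm above the desk, a short round motor 32 mm thick sticking out 32 mm on its +y side; the shoulder and shaft stand at its middle. Origin: centre of its underside; x along the tang, z up. Behind it, beyond x = 0.53 m, stands a tall suction pump: come in from the front.

How it is judged:
At the end, for the whole second after the job is handed in: The slotted hub sits over the tang: centre within 10 mm of the shaft, underside within 6 mm of the shoulder's top, slot within 20 degrees of the tang (either way round), upright within about 8 degrees, released and at rest (horizontal distance between slotted_hub and shaft_seat below 0.01 m and z of slotted_hub in the frame of shaft_seat between -0.004 and 0.006 m and angle between the x axis of slotted_hub and the x axis of shaft_seat, either way round below 0.35 rad and angle between slotted_hub's own z axis and vertical below 0.15 rad and linear speed of slotted_hub below 0.02 m/s); the robot touches nothing.
It fails at once if the round-bore hub is moved more than 30 mm (distance of plain_hub from where it was at the start of the episode above 0.03 m).
It also fails if it takes over 38 s, if anything falls off the work surface, if the arm or the gripper's body presses on something with over 40 N, if the wrist force passes 120 N, or if a joint passes its speed limit or range.

### The arm

A 6-joint arm with a two-finger parallel gripper is mounted at the origin on a cart in front of the work surface, level with it; the furniture and walls round the work are solid. World frame = base frame: x ahead of the robot, y to its left, z up, the work surface at z = 0. Lengths are in m, angles in rad, forces in N, time in s.
With the tool pointing down it reaches from about 0.375 to 0.825 m from the base axis. Payload 5.5 kg.
Tool frame: the origin (TCP) lies at the very end of the fingers, on their centre line; the grasp point (between the pads) lies 19 mm behind it; z points along the fingers, y is the line along which they close (so a half turn about z gives the same grasp; the last joint's range is limited). The gripper opens to 85 mm and grips with 20 to 120 N. Pads are 22 mm wide; open, the fingers measure 114 mm over their backs; the gripper's body (76 mm by 85 mm) begins 54 mm behind the grasp point. The pads swing forward as they close: fully open they stand 13 mm farther back than shut.
Start: joints at [1.22, 0.314, -0.047, 1.21, 0, 1.571], TCP at [0.206, 0.563, 0.231] pointing down, gripper open.
Joint ranges: [-2.67, 2.67], [-0.69, 1.73], [-1.03, 1.25], [-2.08, 2.16], [-1.42, 1.45], [-3.14, 3.14]. Speed limits (rad/s): [2.39, 2.39, 3.01, 3.14, 3.14, 3.14].

### API

Orientations are given as [roll, pitch, yaw] about the fixed x, y, z axes, in that order (R = Rz(yaw) Ry(pitch) Rx(roll)).
In Python, from plant import state, get_image, job_done gives the robot as it stands.
- The arm moves only by the tool carry_out, never from a script. Its argument "targets" is a list of rows, each a list of 5 numbers: the opening in per cent of the stroke, from 0 (shut) to 100 (fully open), then the shift along the tool's x, y, z in m, then the turn about the tool's z in degrees. A call has 1 to 20 rows; each row shifts and turns the commanded pose from where the row before left it, along the tool's axes as they then stand; what a row does not reach is not made up. A row lasts 1/12 s, in which the tool goes at most 41.7 mm and 7.16 degrees, less where a joint would pass 70% of its speed; a pose out of reach is approached as far as the arm can. A call is refused whole if a number of a shift passes 0.0417 or a number of a turn 7.16, either way. A call with a gripper value outside its range is refused whole. The fingers move at their own pace and stop on an object; the grip force is fixed at half the most. Time passes only in rows, so rows that do not move let the fingers close. It gives the time, the measured TCP pose, the force, the opening and the grip force at its end, in the units of the state.
- state(): the state, without advancing time (a new reading comes with each control period).
- get_image(name): name is "side" or "top"; returns a dict with "img" (400x640x3 uint8, red, green, blue), "camera_matrix" (3x3 intrinsics, pixels), "D" ([k1, k2, p1, p2, k3] as OpenCV has them; the pictures are not rectified), "R" (3x3) and "t" (3): a world point X has camera coordinates R X + t. Camera axes: x right, y down, z forward; pixel columns grow to the right and rows downward; lengths in m; the calibration is good to about 2 mm. A picture is of the moment at which its call begins. There is no depth.
- job_done(): hands the job in; it is judged then, once.
The state is a dict: "time_s": time; "joints": joint angles; "qvel": joint speeds; "joint_efforts": joint torques, N m; "position": TCP position; "tool_rot": TCP orientation; "contact_force": force on the tool from outside, world axes, zero at the start; "ft_torque": the same for the moment, N m; "gripper_width": finger opening in m; "grasp_force": force on a finger pad.
Only numpy, scipy, OpenCV 4.12 (cv2) and the standard library are available. Lean on these libraries where they do the work, as an engineer would, in place of code of your own. Each camera call takes 0.05 s, during which the arm holds its last target. There are 200 camera calls.

## Working session

There is one attempt and no reset: what is moved stays moved. The work goes in short steps, Python scripts to look and compute and a tool call to move; the robot and the scene stay as the last step left them, time stands still between calls to the robot, and variables do not carry over. Pictures are saved under pics/ and viewed, at most 10 in all, crops included, and the job is handed in when it is done.

Besides the shell and the picture viewer there is one more tool, called after "Request:" by a JSON object that holds its "name" and its "arguments". carry_out: Moves the arm, as the interface text tells. Its arguments: {"type":"object","properties":{"targets":{"type":"array","items":{"type":"array","items":{"type":"number"}}}},"required":["targets"]}

```bash
mkdir -p pics; python3 - <<'E'
from plant import state,get_image
import cv2,numpy as np
s=state();print(s)
for n in("side","top"):
    d=get_image(n);cv2.imwrite(f"pics/{n}0.png",d["img"][:,:,::-1]);np.savez(f"{n}0.npz",**d)
    print(n,d["camera_matrix"],d["D"],-np.array(d["R"]).T@d["t"],d["R"])
E
```

```text
{'time_s': 0.0, 'joints': array([ 1.21998609e+00,  3.14239657e-01, -4.80595472e-02,  1.21022656e+00,
        1.31653439e-06,  1.57081416e+00]), 'qvel': array([-2.44833412e-05,  8.13125196e-04,  7.94887023e-04, -3.41542332e-05,
       -5.10543496e-04,  1.73897722e-03]), 'joint_efforts': array([ 1.15942621e-03, -5.39594078e+01,  3.39748907e+01,  1.93729671e-02,
       -1.09339485e-04, -1.07380447e-05]), 'position': array([0.20599491, 0.56291046, 0.23043497]), 'tool_rot': array([-3.13986322e+00, -1.28569876e-06,  2.79076459e+00]), 'contact_force': array([ 0.06544385,  0.25784444, -0.35403086]), 'ft_torque': array([-0.02072809, -0.02124876, -0.02525752]), 'grasp_force': 0.0, 'gripper_width': 0.08495782673630596}
side [[431.74199757   0.         311.91315233]
 [  0.         431.74199757 201.42833283]
 [  0.           0.           1.        ]] [0.00492539 0.         0.         0.         0.        ] [0.39598818 0.75146832 0.62278146] [[-0.99428369 -0.10618451 -0.01117126]
 [-0.05499408  0.59899518 -0.79886196]
 [ 0.0915183  -0.79368106 -0.60141065]]
top [[435.256769     0.         318.3568782 ]
 [  0.         435.256769   201.64608143]
 [  0.           0.           1.        ]] [-0.09258651  0.          0.          0.          0.        ] [0.31349317 0.00862382 0.88080773] [[ 0.00988562 -0.99994932 -0.00190607]
 [-0.98576272 -0.00942536 -0.16787802]
 [ 0.16785155  0.00353851 -0.98580593]]
```

View pics/top0.png

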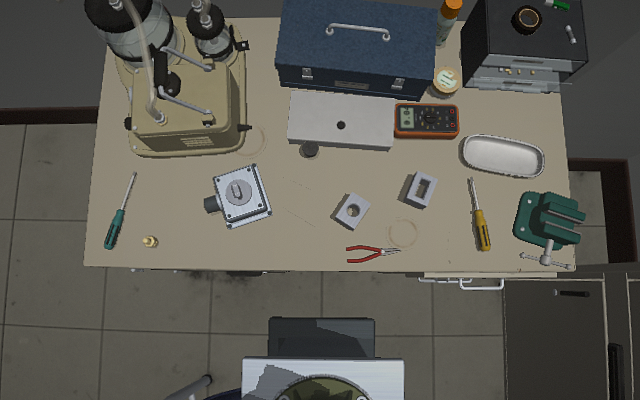

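View pics/side0.png

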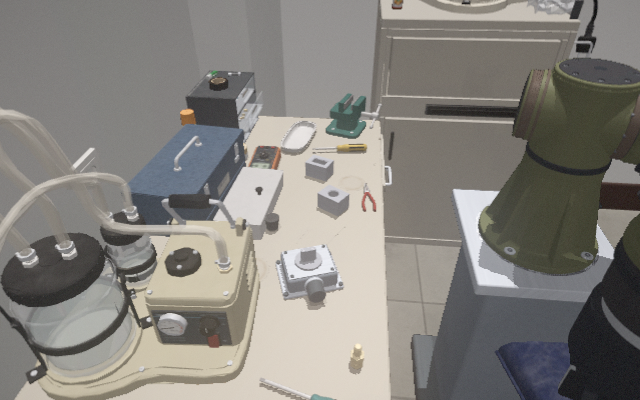

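The top view shows the slotted hub at about (421,189), the round-bore hub at (351,211) and the gear unit at (240,193), with its motor pointing left (+y). I'll enlarge that area.

```bash
cat > h.py <<'E'
import cv2,numpy as np
def ray(d,px,z):
    u=cv2.undistortPoints(np.array(px,float).reshape(-1,1,2),d["camera_matrix"],d["D"])[:,0]
    R=np.array(d["R"]);c=-R.T@d["t"];v=np.c_[u,np.ones(len(u))]@R
    return c+v*((z-c[2])/v[:,2])[:,None]
def proj(d,P):
    R=np.array(d["R"]);return cv2.projectPoints(np.array(P,float).reshape(-1,1,3),cv2.Rodrigues(R)[0],np.array(d["t"],float),d["camera_matrix"],d["D"])[0][:,0]
E
python3 - <<'E'
import cv2,numpy as np
d=np.load("top0.npz");im=d["img"][:,:,::-1]
a=cv2.resize(im[155:235,200:280],None,fx=5,fy=5,interpolation=cv2.INTER_CUBIC)
b=cv2.resize(im[155:235,370:450],None,fx=5,fy=5,interpolation=cv2.INTER_CUBIC)
cv2.imwrite("pics/c1.png",np.hstack([a,b]))
E
```

```text
(no output)
```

View pics/c1.png

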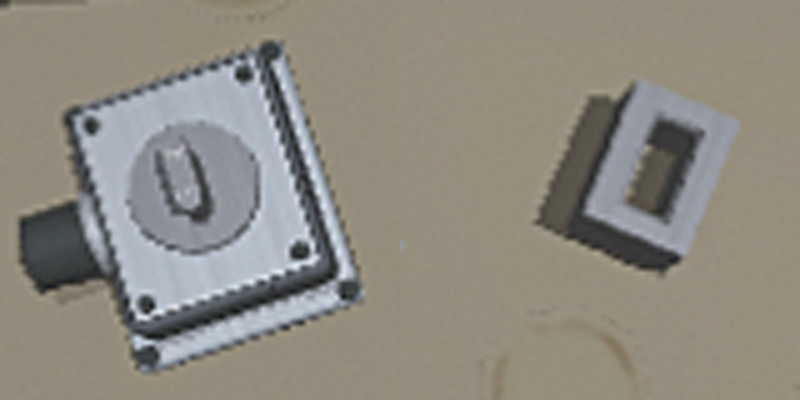

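The left crop shows the shoulder disc at crop (193,187), with cover screws at (245,74), (92,126), (147,303) and (301,251). The right crop shows the hub's top face, which I'll segment by colour.

```bash
python3 - <<'E'
from h import *
d=np.load("top0.npz");im=d["img"].astype(int)
def rect(d,box,thr):
    x0,y0,x1,y1=box;c=d["img"].astype(int)[y0:y1,x0:x1]
    m=((c[:,:,2]-c[:,:,0]>0)&(c.mean(2)>thr)).astype(np.uint8)
    k=max(cv2.findContours(m,cv2.RETR_EXTERNAL,cv2.CHAIN_APPROX_NONE)[0],key=cv2.contourArea)
    return k[:,0]+[x0,y0]
for n,box in(("slot",(395,160,450,220)),("plain",(325,185,375,235))):
    k=rect(d,box,120); P=ray(d,k,0.04)[:,:2]
    r=cv2.minAreaRect((P*1000).astype(np.float32));print(n,len(k),r,cv2.boxPoints(r).round(0).tolist())
f=lambda p:np.array(p)/5+[200-.4,155-.4]
S=ray(d,f([(245,74),(92,126),(147,303),(301,251)]),.044)
print(S.round(4),S.mean(0),"shoulder",ray(d,f([(193,187)]),.046))
e=[S[2]-S[1],S[3]-S[0]];print([np.degrees(np.arctan2(v[1],v[0])) for v in e],[np.linalg.norm(v) for v in e])
e=[S[1]-S[0],S[2]-S[3]];print([np.degrees(np.arctan2(v[1],v[0])) for v in e],[np.linalg.norm(v) for v in e])
hc=ray(d,np.array([(640,82),(740,122),(683,258),(583,213)])/5+[290-.4,155-.4],.04);print("hub",hc.round(4),hc.mean(0))
for a,b in((0,1),(1,2),(3,2),(0,3)):
    v=hc[b]-hc[a];print(np.degrees(np.arctan2(v[1],v[0])),np.linalg.norm(v))
dd=np.load("side0.npz");im=dd["img"][:,:,::-1]
a=cv2.resize(im[235:315,270:350],None,fx=5,fy=5,interpolation=cv2.INTER_CUBIC)
b=cv2.resize(im[130:210,280:360],None,fx=5,fy=5,interpolation=cv2.INTER_CUBIC)
cv2.imwrite("pics/c2.png",np.hstack([a,b]))
E
```

```text
slot 91 ((486.02392578125, -193.06761169433594), (43.75263214111328, 59.19037628173828), 66.7831802368164) [[450.0, -202.0], [505.0, -225.0], [522.0, -185.0], [467.0, -161.0]]
plain 84 ((441.305908203125, -55.63655471801758), (43.72932052612305, 59.40321731567383), 56.40922164916992) [[404.0, -57.0], [454.0, -90.0], [478.0, -54.0], [429.0, -21.0]]
[[0.5195 0.1505 0.044 ]
 [0.4979 0.2106 0.044 ]
 [0.4275 0.1855 0.044 ]
 [0.4486 0.1258 0.044 ]] [0.47338631 0.16809924 0.044     ] shoulder [[0.4733096  0.16890735 0.046     ]]
[np.float64(-160.359003175736), np.float64(-160.81078737025805)] [np.float64(0.07474334886034643), np.float64(0.07499755344921882)]
[np.float64(109.7294966982117), np.float64(109.50218260176594)] [np.float64(0.06384712162384036), np.float64(0.0632558724005149)]
hub [[ 0.5205 -0.1855  0.04  ]
 [ 0.5047 -0.2253  0.04  ]
 [ 0.4496 -0.2005  0.04  ]
 [ 0.4672 -0.1613  0.04  ]] [ 0.48548888 -0.19315432  0.04      ]
-111.75752212292952 0.042769915135028765
155.77954315459897 0.06036761219690067
-114.16205933569137 0.04298226910019984
155.53319699768844 0.05857400725225765
```

View pics/c2.png

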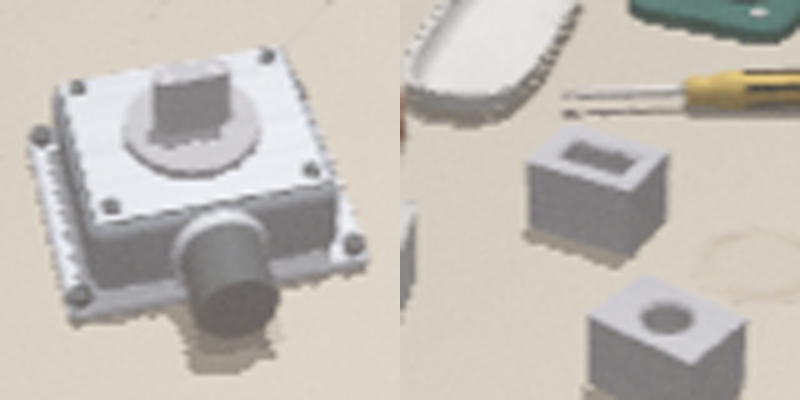

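The side crop shows the cover screws at (78,88), (267,56), (312,170) and (112,205). The hub's top corners are at (565,125), (670,155), (632,188) and (528,163). I'll use these to cross-check the top-view estimates and work out the approach shifts.

```bash
cat >> h.py <<'E'
def shift(p,yaw,q):
    "tool-axis shift from p to q for a tool pointing down"
    y=np.radians(yaw);d=np.subtract(q,p)
    return np.array([d@[np.cos(y),np.sin(y),0],d@[np.sin(y),-np.cos(y),0],-d[2]])
E
python3 - <<'E'
from h import *
d=np.load("side0.npz")
S=ray(d,np.array([(78,88),(267,56),(312,170),(112,205)])/5+[269.6,234.6],.044)
H=ray(d,np.array([(565-400,125),(670-400,155),(632-400,188),(528-400,163)])/5+[279.6,129.6],.04)
for n,P in(("gear",S),("hub",H)):
    print(n,P.mean(0).round(4)); 
    for a,b in((0,1),(3,2),(1,2),(0,3)):
        v=P[b]-P[a];print(np.degrees(np.arctan2(v[1],v[0])).round(1),np.linalg.norm(v).round(4))
p=(.206,.563,.2305);m=(.45,.1,.2);q=(.486,-.193,.12)
print(shift(p,159.9,m),shift(m,156.3,q))
E
```

```text
gear [0.4717 0.1717 0.044 ]
-160.7 0.0753
-161.0 0.0751
110.1 0.0636
110.2 0.0632
hub [ 0.4841 -0.1902  0.04  ]
156.2 0.062
160.9 0.058
63.0 0.0371
69.2 0.0419
[-0.38825344 -0.35094767  0.0305    ] [-0.15073455 -0.25381902  0.08      ]
```

Request:
{"name": "carry_out", "arguments": {"targets": [[100,-0.0277,-0.0251,0.0022,0],[100,-0.0277,-0.0251,0.0022,0],[100,-0.0277,-0.0251,0.0022,0],[100,-0.0277,-0.0251,0.0022,0],[100,-0.0277,-0.0251,0.0022,0],[100,-0.0277,-0.0251,0.0022,0],[100,-0.0277,-0.0251,0.0022,0],[100,-0.0277,-0.0251,0.0022,0],[100,-0.0277,-0.0251,0.0022,0],[100,-0.0277,-0.0251,0.0022,0],[100,-0.0277,-0.0251,0.0022,0],[100,-0.0277,-0.0251,0.0022,0],[100,-0.0277,-0.0251,0.0022,0],[100,-0.0277,-0.0251,0.0022,0],[100,0,0,0,3.6],[100,0,0,0,0]]}}

```text
time_s: 1.43
position: [0.4499, 0.0982, 0.2]
tool_rot: [-3.141, -0.001, 2.722]
contact_force: [0.2, -0.2, -0.5]
gripper_width: 0.0852
grasp_force: 0.0
```

Request:
{"name": "carry_out", "arguments": {"targets": [[100,-0.0151,-0.0254,0.008,0],[100,-0.0151,-0.0254,0.008,0],[100,-0.0151,-0.0254,0.008,0],[100,-0.0151,-0.0254,0.008,0],[100,-0.0151,-0.0254,0.008,0],[100,-0.0151,-0.0254,0.008,0],[100,-0.0151,-0.0254,0.008,0],[100,-0.0151,-0.0254,0.008,0],[100,-0.0151,-0.0254,0.008,0],[100,-0.0151,-0.0254,0.008,0],[100,0,0,0,0],[100,0,0,0,0]]}}

```text
time_s: 2.43
position: [0.4854, -0.1929, 0.1197]
tool_rot: [3.141, -0.002, 2.728]
contact_force: [0.1, 0.6, -0.6]
gripper_width: 0.0855
grasp_force: 0.0
```

Request:
{"name": "carry_out", "arguments": {"targets": [[100,0.0005,-0.001,0.02,0],[100,0,0,0.02,0],[100,0,0,0.02,0],[100,0,0,0.02,0],[100,0,0,0.015,0],[100,0,0,0.01,0],[100,0,0,0.007,0],[100,0,0,0,0],[100,0,0,0,0]]}}

```text
time_s: 3.18
position: [0.4852, -0.1932, 0.0089]
tool_rot: [3.141, 0.0, 2.729]
contact_force: [0.2, 0.1, -0.1]
gripper_width: 0.0853
grasp_force: 0.0
```

```bash
python3 - <<'E'
from h import *
from plant import get_image
a=[]
for n,(x,y) in(("top",(420,189)),("side",(320,165))):
    c=get_image(n)["img"][y-50:y+50,x-50:x+50,::-1];a.append(cv2.resize(c,None,fx=4,fy=4,interpolation=cv2.INTER_CUBIC))
cv2.imwrite("pics/g1.png",np.hstack(a))
E
```

```text
(no output)
```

View pics/g1.png

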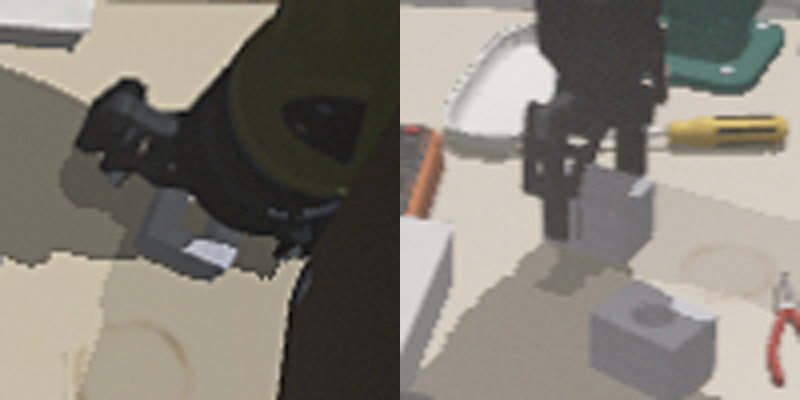

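In the side view the near finger (crop column about 557) stands beside the middle of the hub's long face, as expected from projection. The round-bore hub is clear, so I'm closing and lifting.

Request:
{"name": "carry_out", "arguments": {"targets": [[0,0,0,0,0],[0,0,0,0,0],[0,0,0,0,0],[0,0,0,0,0],[0,0,0,0,0],[0,0,0,0,0],[0,0,0,0,0],[0,0,0,0,0],[0,0,0,0,0],[0,0,0,0,0],[0,0,0,0,0],[0,0,0,0,0]]}}

```text
time_s: 4.28
position: [0.4855, -0.1941, 0.0091]
tool_rot: [3.142, 0.001, 2.728]
contact_force: [-0.3, 0.7, 6.8]
gripper_width: 0.0431
grasp_force: 62.0
```

Request:
{"name": "carry_out", "arguments": {"targets": [[0,0,0,-0.01,0],[0,0,0,-0.02,0],[0,0,0,-0.03,0],[0,0,0,-0.03,0],[0,0,0,-0.03,0],[0,0,0,-0.02,0],[0,0,0,0,0],[0,0,0,0,0]]}}

```text
time_s: 4.95
position: [0.4856, -0.1941, 0.1497]
tool_rot: [3.142, 0.002, 2.728]
contact_force: [0.5, 0.2, -2.0]
gripper_width: 0.0433
grasp_force: 61.2
```

```bash
python3 - <<'E'
from h import *
from plant import state
s=state();p=s["position"];print(p,np.degrees(s["tool_rot"]),s["joints"])
print(shift(p,156.3,(.4725,.170,.15)))
m=(.42,-.01,.15);print(shift(p,156.3,m),shift(m,156.3,(.4725,.170,.15)))
E
```

```text
[ 0.48559225 -0.19409523  0.149674  ] [1.79996004e+02 1.38702341e-01 1.56297705e+02] [-3.80247744e-01  2.16661220e-01 -3.66490086e-01  9.85223230e-01
 -1.12232764e-05  3.34352398e-02]
[ 1.58335347e-01  3.28125982e-01 -3.25998003e-04]
[ 0.13405703  0.14220446 -0.000326  ] [ 0.02427831  0.18592153 -0.        ]
```

Request:
{"name": "carry_out", "arguments": {"targets": [[0,0,0,0,-6.16],[0,0,0,0,-6.16],[0,0,0,0,-6.16],[0,0,0,0,-6.16],[0,0,0,0,-6.16],[0,0,0,0,-6.16],[0,0,0,0,-6.16],[0,0,0,0,0]]}}

```text
time_s: 5.62
position: [0.4834, -0.1932, 0.1464]
tool_rot: [3.139, -0.003, -2.8]
contact_force: [-0.1, 0.5, -1.8]
gripper_width: 0.0429
grasp_force: 61.1
```

Request:
{"name": "carry_out", "arguments": {"targets": [[0,-0.009,0.029,0,0],[0,-0.009,0.029,0,0],[0,-0.009,0.029,0,0],[0,-0.009,0.029,0,0],[0,-0.009,0.029,0,0],[0,-0.009,0.029,0,0],[0,-0.009,0.029,0,0],[0,-0.009,0.029,0,0],[0,-0.009,0.029,0,0],[0,-0.009,0.029,0,0],[0,-0.009,0.029,0,0],[0,-0.009,0.029,0,0],[0,0,0,0,0],[0,0,0,0,0],[0,0,0,0,0]]}}

```text
time_s: 6.87
position: [0.4701, 0.1698, 0.1475]
tool_rot: [-3.141, -0.002, -2.804]
contact_force: [0.4, -0.1, -2.8]
gripper_width: 0.0431
grasp_force: 61.9
```

```bash
python3 - <<'E'
from h import *
from plant import state,get_image
s=state();print(s["position"],np.degrees(s["tool_rot"]))
a=[]
for n,(x,y) in(("top",(240,190)),("side",(310,235))):
    d=get_image(n);np.savez(n+"1.npz",**d);c=d["img"][y-50:y+50,x-50:x+50,::-1];a.append(cv2.resize(c,None,fx=4,fy=4,interpolation=cv2.INTER_CUBIC))
cv2.imwrite("pics/g2.png",np.hstack(a))
E
```

```text
[0.47013535 0.16981394 0.14745715] [-1.79970180e+02 -1.29527773e-01 -1.60647063e+02]
```

View pics/g2.png

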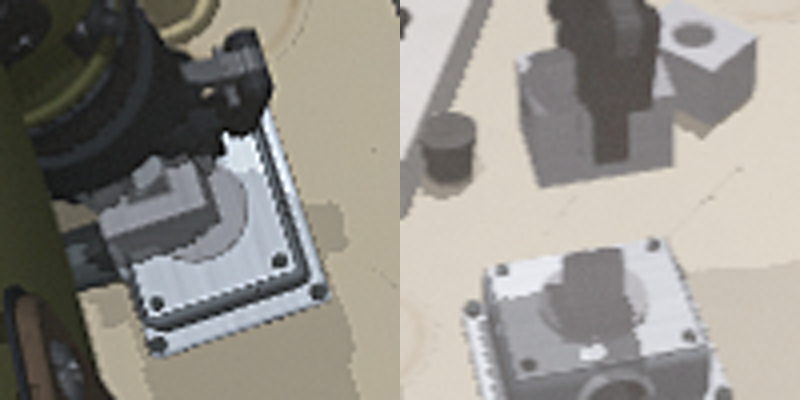

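The side crop shows the held hub's near bottom edge running from (541,187) to (672,165), parallel to the housing edge and above the tang. I'll measure its offset from the shaft in that same camera.

```bash
python3 - <<'E'
from h import *
d=np.load("side1.npz")
f=lambda p:(np.array(p)-[400,0])/4+[259.6,184.6]
B=ray(d,f([(541,187),(672,165)]),.1385);v=B[0]-B[1]
y=np.array([-.331,.9436,0])
print(B,np.degrees(np.arctan2(v[1],v[0])),np.linalg.norm(v),"hub centre(side)",B.mean(0)-.022*y)
S=ray(d,f([(502,270),(654,244),(689,336),(528,365)]),.044);print("gear(side)",S.mean(0))
p=(.4701,.1698,.1475)
print(shift(p,199.35,(.4725,.170,.09)))
E
```

```text
[[0.4896976  0.19956884 0.1385    ]
 [0.4351214  0.17987152 0.1385    ]] 19.845220540020787 0.058021945625793235 hub centre(side) [0.4696915  0.16896098 0.1385    ]
gear(side) [0.47192683 0.17163462 0.044     ]
[-0.0023307  -0.00060651  0.0575    ]
```

Request:
{"name": "carry_out", "arguments": {"targets": [[0,-0.0026,0.0005,0,0],[0,0,0,0.02,0],[0,0,0,0.02,0],[0,0,0,0.012,0],[0,0,0,0.006,0],[0,0,0,0,0],[0,0,0,0,0]]}}

```text
time_s: 7.55
position: [0.4736, 0.1712, 0.0907]
tool_rot: [-3.142, -0.0, -2.804]
contact_force: [-0.2, 1.1, -1.8]
gripper_width: 0.0431
grasp_force: 61.9
```

```bash
python3 - <<'E'
from h import *
from plant import state,get_image
s=state();print(s["position"],np.degrees(s["tool_rot"]))
a=[]
for n,(x,y) in(("top",(240,190)),("side",(310,255))):
    d=get_image(n);np.savez(n+"2.npz",**d);c=d["img"][y-50:y+50,x-50:x+50,::-1];a.append(cv2.resize(c,None,fx=4,fy=4,interpolation=cv2.INTER_CUBIC))
cv2.imwrite("pics/g3.png",np.hstack(a))
E
```

```text
[0.47357657 0.17124592 0.09071901] [-1.79999775e+02 -6.53957450e-03 -1.60639449e+02]
```

View pics/g3.png

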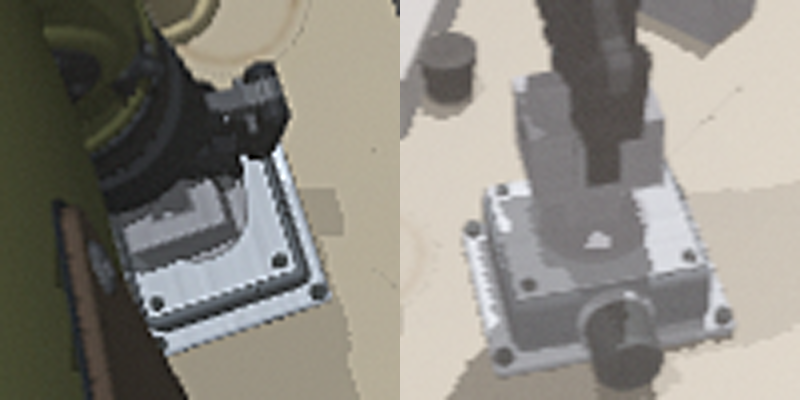

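The side crop shows the hub's near bottom edge at about (532,205) to (663,183), centred above the shoulder. I'll run the numbers again at this height.

```bash
python3 - <<'E'
from h import *
d=np.load("side2.npz")
f=lambda p:(np.array(p)-[400,0])/4+[259.6,204.6]
B=ray(d,f([(532,205),(663,183)]),.0817);v=B[0]-B[1]
y=np.array([-.331,.9436,0])
print(np.degrees(np.arctan2(v[1],v[0])),np.linalg.norm(v),"hub centre(side)",B.mean(0)-.022*y)
d=np.load("top2.npz");g=lambda p:np.array(p)/4+[189.6,139.6]
print(ray(d,g([(235,228)]),.1217), "expected corner from TCP", np.array([.4736,.1712])+.03*np.array([-.9436,-.331])-.022*y[:2],np.array([.4736,.1712])-.03*np.array([-.9436,-.331])-.022*y[:2])
print(proj(d,[[.4736+a*.03*.9436+b*.022*-.331,.1712+a*.03*.331+b*.022*.9436,.1217] for a in(-1,1) for b in(-1,1)])*4-np.array([189.6,139.6])*4)
E
```

```text
19.02164329621022 0.06035223764966565 hub centre(side) [0.47427453 0.17066578 0.0817    ]
[[0.45065362 0.13587172 0.1217    ]] expected corner from TCP [0.452574  0.1405108] [0.50919   0.1603708]
[[224.7852544  223.65698486]
 [130.70139562 255.07093024]
 [185.93385278  99.77630566]
 [ 93.09237674 130.63530772]]
```

Request:
{"name": "carry_out", "arguments": {"targets": [[0,0.0015,0.0005,0,0],[0,0,0,0.005,0],[0,0,0,0.005,0],[0,0,0,0.004,0],[0,0,0,0.002,0],[0,0,0,0,0]]}}

```text
time_s: 8.15
position: [0.4712, 0.1714, 0.0737]
tool_rot: [-3.142, -0.001, -2.803]
contact_force: [0.2, 0.5, -1.4]
gripper_width: 0.0434
grasp_force: 61.9
```

No contact force, and the underside is already below the tang top. Lowering on.

Request:
{"name": "carry_out", "arguments": {"targets": [[0,-0.001,0,0.005,0],[0,0,0,0.005,0],[0,0,0,0.004,0],[0,0,0,0.002,0],[0,0,0,0.001,0],[0,0,0,0.001,0],[0,0,0,0,0],[0,0,0,0,0]]}}

```text
time_s: 8.82
position: [0.4728, 0.172, 0.0566]
tool_rot: [-3.142, 0.0, -2.803]
contact_force: [-0.4, -0.4, -1.4]
gripper_width: 0.0432
grasp_force: 61.9
```

Request:
{"name": "carry_out", "arguments": {"targets": [[0,0,0,0.001,0],[0,0,0,0.0005,0],[0,0,0,0,0],[0,0,0,0,0]]}}

```text
time_s: 9.15
position: [0.4729, 0.172, 0.0552]
tool_rot: [3.142, 0.0, -2.803]
contact_force: [-0.0, -0.9, -0.9]
gripper_width: 0.0429
grasp_force: 62.1
```

At seating height. Releasing, then checking.

Request:
{"name": "carry_out", "arguments": {"targets": [[0,0,0,0.0005,0],[60,0,0,0,0],[80,0,0,0,0],[80,0,0,0,0],[90,0,0,0,0],[100,0,0,0,0],[100,0,0,0,0],[100,0,0,0,0],[100,0,0,0,0]]}}

```text
time_s: 9.9
position: [0.4727, 0.1719, 0.0544]
tool_rot: [3.142, -0.0, -2.803]
contact_force: [0.5, -0.6, 0.2]
gripper_width: 0.0855
grasp_force: 0.0
```

Request:
{"name": "carry_out", "arguments": {"targets": [[100,0,0,-0.005,0],[100,0,0,-0.015,0],[100,0,0,-0.03,0],[100,0,0,-0.03,0],[100,0,0,-0.03,0],[100,0.02,-0.03,-0.01,0],[100,0.02,-0.03,0,0],[100,0.01,-0.03,0,0],[100,0,-0.03,0,0],[100,0,-0.03,0,0],[100,0,-0.03,0,0],[100,0,-0.03,0,0],[100,0,0,0,0],[100,0,0,0,0]]}}

```text
time_s: 11.07
position: [0.4956, -0.0439, 0.1747]
tool_rot: [3.141, 0.0, -2.806]
contact_force: [-0.1, 0.6, -1.1]
gripper_width: 0.0854
grasp_force: 0.0
```

```bash
python3 - <<'E'
from h import *
from plant import state,get_image
a=[]
for n,(x,y) in(("top",(240,190)),("side",(310,255))):
    d=get_image(n);np.savez(n+"3.npz",**d);c=d["img"][y-50:y+50,x-50:x+50,::-1];a.append(cv2.resize(c,None,fx=4,fy=4,interpolation=cv2.INTER_CUBIC))
cv2.imwrite("pics/g4.png",np.hstack(a))
E
```

```text
(no output)
```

View pics/g4.png

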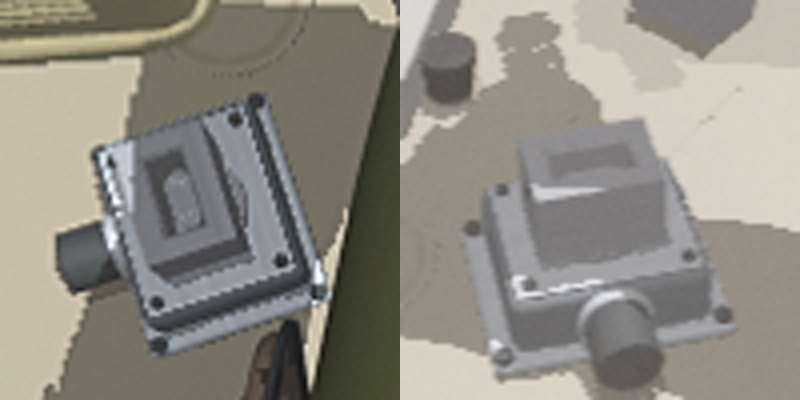

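The top crop shows the tang centred inside the slot at about (183,200). The side crop shows the hub level and flat on the shoulder, aligned with the housing, and the gripper is clear. Handing in.

```bash
python3 -c "
from plant import job_done
print(job_done())"
```

```text
the job is handed in; nothing more can be done
None
```

The slotted hub is on the shaft with its slot over the tang, resting on the shoulder and released. The gripper never went near the round-bore hub. I handed the job in at about 11 s; no verdict came back.

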